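# Clear the beam line and hold the shutter slide at its index

### The arm

A 6-joint arm with a two-finger parallel gripper is mounted at the origin on the work surface. World frame = base frame: x ahead of the robot, y to its left, z up, the work surface at z = 0. Lengths are in m, angles in rad, forces in N, time in s.
With the tool pointing down it reaches from about 0.375 to 0.9 m from the base axis. Payload 3.1 kg.
Tool frame: the origin (TCP) lies between the finger pads; the fingertips stand 22 mm ahead of it and the grasp point (between the pads) lies 3 mm ahead of it (tcp_to_tips is the distance from the TCP to the fingertips, in m); z points along the fingers, y is the line along which they close (so a half turn about z gives the same grasp; the last joint's range is limited). The gripper opens to 85 mm and grips with 20 to 120 N. Pads are 22 mm wide; open, the fingers measure 114 mm over their backs; the gripper's body (76 mm by 85 mm) begins 54 mm behind the grasp point. The pads swing forward as they close: fully open they stand 13 mm farther back than shut.
Start: joints at [-1.383, 0.527, 1.433, -0, 1.181, -0.178], TCP at [0.224, -0.583, 0.227] pointing down, gripper open.
Joint ranges: [-3.08, 3.08], [-0.75, 2.2], [0.22, 2.44], [-1.43, 4.57], [0, 2.65], [-2.85, 2.85]. Speed limits (rad/s): [2.79, 2.79, 3.14, 3.14, 3.14, 3.14].

### API

Orientations are given as a unit quaternion [x, y, z, w].
In Python, from workcell import goto, move_straight, set_joints, move_gripper, sleep, inverse_kinematics, state, snapshot, IKError, sign_off, tcp_to_tips gives the robot as it stands. The module is installed in compiled form; this text tells all that it offers. Calls block until the motion is done:
- goto(position, orientation): joint-space move of the TCP to a pose.
- move_straight(position, ori=None, max_speed=0.15, stop_force=None): straight line of the TCP; ori=None keeps the orientation; max_speed is the mean speed in m/s. With stop_force (N) it stops when the force on the tool has changed by that much, and returns True; else False.
- set_joints(angles): joint-space move.
- move_gripper(opening, grasp_force=None): opening from 0.0 (shut) to 1.0 (fully open); grasp_force is the grip in N (None keeps the last); returns when the fingers have stopped.
- sleep(seconds).
- inverse_kinematics(position, orientation): joint angles nearest the present ones, or None.
- state(): the state.
- snapshot(name): name is "scene" or "top" or "wrist"; returns a dict with "pixels" (400x640x3 uint8, blue, green, red), "camera_matrix" (3x3 intrinsics, pixels), "T" (4x4, takes a point from camera to world coordinates). Camera axes: x right, y down, z forward; pixel columns grow to the right and rows downward; lengths in m; the calibration is good to about 2 mm. A picture is of the moment at which its call begins. There is no depth.
A pose or a line that the arm cannot do raises IKError and nothing moves.
- sign_off(): hands the job in; it is judged then, once.
The state is a dict: "time": time; "joints": joint angles; "qvel": joint speeds; "effort": joint torques, N m; "position": TCP position; "tcp_rot": TCP orientation; "ft_force": force on the tool from outside, world axes, zero at the start; "torque": the same for the moment, N m; "width": opening from 0.0 (shut) to 1.0 (fully open); "grip_force": force on a finger pad.
Only numpy, scipy, OpenCV 4.12 (cv2) and the standard library are available. Lean on these libraries where they do the work, as an engineer would, in place of code of your own. Each camera call takes 0.05 s, during which the arm holds its last target. There are 200 camera calls.

### The job

The lens cell lying in the cradle of the beam station has been rejected: take it out and drop it into the deep open steel reject box, keeping the shutter shut until the cell is in the box. Then take the upright knob of the shutter's spring-return slide, pull the slide out until its pointer stands opposite the middle of the small square index block beside it, and finish holding it there: do not let go, or the spring shuts it. Leave the spare cells and everything else lying about where they are.

Things in the scene. Friction and masses are not known exactly. Their poses are not given: they have to be found in the camera images.
- station: Beam station, fixed: black base plate 200 x 80 x 12 mm (x, y, z) with an arm along -y. Origin: centre of the plate's underside, z up; station frame below means these axes. It carries the lens cradle, the black shutter housing (44 x 70 mm around x = 50, y = 0, top at z = 95) and the slide's guide, 30 mm wide, from the housing along -y to y = -210 at x = 50, top at z = 54.
- cradle (a point): Centre of the cell's place in the lens cradle: x = -65, y = 0, z = 62 mm in the station frame. The cradle is a pedestal 36 x 26 mm (x, y), top at z = 43, with two thin rods along x, 18 mm apart, on which the cell lies.
- cell: The rejected lens cell: black cylinder with two thin steel bands, diameter 32 mm, length 50 mm, about 90 g, lying in the cradle. Origin: its centre. Its own x is the cylinder axis, which at the start is parallel to the station's x, its centre 62 mm above the table. It may be rolled about its axis.
- knob_mid (a point): Point on the axis of the slide's upright knob, 18 mm below its top. The knob is a steel cylinder 18 mm in diameter, from 63 to 113 mm above the table, this point at 95 mm. With the slide shut it is at x = 50, y = -115 mm in the station frame, so 80 mm from the shutter housing. It moves with the slide; axes as the station's.
- slide (a joint): Travel of the shutter slide in m: 0 shut, grows as it is pulled out along the station's -y, end stop at 0.075. A spring pulls it shut: 3.6 N at 0, rising by 90 N/m (about 7.5 N at mid travel), with very little friction.
- pointer (a point): Tip of the slide's pointer, a thin steel finger 3 mm wide that sticks out of the slide towards the station's +x beside the knob, 60 mm above the table. It lies at the same y in the station frame as the knob's axis and moves with the slide.
- index: Square dark steel index block 10 x 10 mm, 16 mm high, fixed on a shelf (top z = 50) on the +x side of the guide, at x = 90 mm in the station frame; its place along y varies. Origin: centre of its underside; axes as the station's. The slide is at the mark when pointer and index have the same y in the station frame, at 0.03 to 0.055 m of travel. The pointer passes 3 mm from it.
- reject_box: Reject box, fixed: plain open steel box, 160 x 120 x 75 mm outside (x, y, z), walls and floor 5 mm, no dividers. Origin: centre of its underside. It stands left or right of the station, in turn with the tray.
- tray: Shallow grey tray with four compartments for good cells, 160 x 120 x 30 mm, fixed; not the reject box. Origin: centre of its underside.
- spare0: Bystander, loose, to be left where it is: good lens cell, the same as the rejected one, standing upright in the tray. Origin: centre of its underside.
- spare1: Bystander, loose, to be left where it is: second good lens cell standing upright in the tray. Origin: centre of its underside.
- retainer: Bystander, loose, to be left where it is: retaining ring 32 mm in diameter, 8 mm high, lying on the station's base plate between cradle and housing. Origin: centre of its underside.
- post: Bystander, loose, to be left where it is: short steel post with a foot 25 mm in diameter, 50 mm high, standing on the table beside the slide's guide. Origin: centre of its underside.
- driver: Bystander, loose, to be left where it is: screwdriver 170 mm long lying on the table.
- cleaner: Bystander, loose, to be left where it is: white bottle 50 mm in diameter, 120 mm high. Origin: centre of its underside.
- sensor: Bystander, loose, to be left where it is: black round sensor head 50 mm in diameter, 22 mm high. Origin: centre of its underside.
- carton: Bystander, loose, to be left where it is: cardboard box 90 x 60 x 40 mm. Origin: centre of its underside.
There are look-alikes about, which are no part of the job. What is shaped like the cell but green or yellow is not meant.

How it is judged:
On the way:
1. the rejected cell lies released in the reject box (x of cell in the frame of reject_box between -0.075 and 0.075 m and y of cell in the frame of reject_box between -0.055 and 0.055 m and z of cell in the frame of reject_box between 0 and 0.055 m and contact force between cell and the arm below 0.2 N and contact force between cell and the fingers below 0.2 N and linear speed of cell below 0.05 m/s), for 0.2 s.
At the end, for the whole second after the job is handed in: The slide's pointer is within 5 mm of the middle of the index block along the slide, the slide is still (under 10 mm/s) and the robot holds it against its spring (contact force over 2 N); the rejected cell lies at rest in the reject box, not touched by the robot (all of step 1 and y of pointer in the frame of index between -0.005 and 0.005 m and velocity of joint slide between -0.01 and 0.01 m/s and (contact force between slide and the fingers above 2 N or contact force between slide and the arm above 2 N)); the arm keeps its last pose, push and grip.
It fails at once if the shutter slide was pulled out more than 15 mm before the cell was in the reject box (value of joint slide above 0.015 m and not (x of cell in the frame of reject_box between -0.075 and 0.075 m and y of cell in the frame of reject_box between -0.055 and 0.055 m and z of cell in the frame of reject_box between 0 and 0.055 m)).
It fails at once if a spare cell or another bystander was moved by more than 30 mm (distance of any of spare0, spare1, retainer, post, driver, cleaner, sensor, carton from where it was at the start of the episode above 0.03 m).
It also fails if it takes over 48 s, if anything falls off the work surface, if the arm or the gripper's body presses on something with over 40 N, if the wrist force passes 120 N, or if a joint passes its speed limit or range.

## Working session

There is one attempt and no reset: what is moved stays moved. The work goes in short steps, each a Python script; the robot and the scene stay as the last script left them, time stands still between calls to the robot, and variables do not carry over. Pictures are saved under pics/ and viewed, at most 10 in all, crops included, and the job is handed in when it is done.

```bash
mkdir -p pics; cat > h.py <<'E'
import numpy as np, cv2
from workcell import *
def snap(n,f):
    s=snapshot(n); cv2.imwrite(f'pics/{f}.png',s['pixels']); np.savez(f'pics/{f}.npz',K=s['camera_matrix'],T=s['T']); return s
def ray(f,u,v,z):
    d=np.load(f'pics/{f}.npz'); K,T=d['K'],d['T']
    r=T[:3,:3]@np.linalg.solve(K,[u,v,1]); o=T[:3,3]
    return (o+r*(z-o[2])/r[2]).round(4)
def proj(f,p):
    d=np.load(f'pics/{f}.npz'); K,T=d['K'],d['T']
    c=K@(T[:3,:3].T@(np.array(p)-T[:3,3])); return (c[:2]/c[2]).round(1)
E
python3 - <<'E'
from h import *
snap('top','top0'); snap('scene','scene0'); s=state(); print(s['position'],s['tcp_rot'],s['time'],tcp_to_tips)
print(np.load('pics/top0.npz')['T'].round(3),np.load('pics/top0.npz')['K'].round(1))
E
```

```text
[ 0.22405688 -0.58274849  0.22632639] [ 9.83226974e-01  1.82383443e-01  3.45383837e-06 -9.98463480e-04] 0.1 0.022
[[ 0.009 -0.988  0.153  0.396]
 [-1.    -0.01  -0.004 -0.017]
 [ 0.006 -0.153 -0.988  1.246]
 [ 0.     0.     0.     1.   ]] [[480.1   0.  315.9]
 [  0.  480.1 209.8]
 [  0.    0.    1. ]]
```

View pics/top0.png

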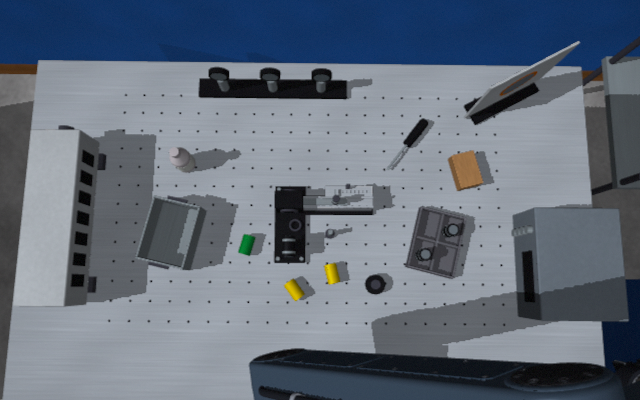

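View pics/scene0.png

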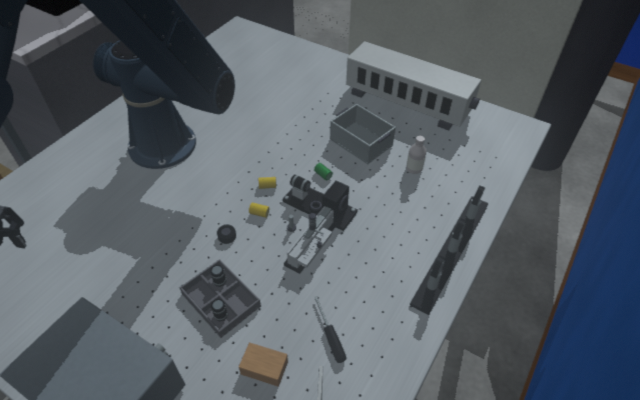

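Scene (top view, up = +x, left = +y). Things that could be taken for the cell:
- black cell in the cradle, about (289,247)
- green look-alike (246,244)
- yellow look-alikes (294,290) and (332,273)
- spares in the tray (453,229) and (425,254)
- sensor (375,284)

I choose the cradle one. The reject box is at (172,233), the housing at (291,195), and the slide runs right along y≈195. I'll check with a close crop.

```bash
python3 - <<'E'
import cv2
i=cv2.imread('pics/top0.png')[175:275,265:385]; cv2.imwrite('pics/c0.png',cv2.resize(i,None,fx=6,fy=6,interpolation=cv2.INTER_CUBIC))
E
```

```text
(no output)
```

View pics/c0.png

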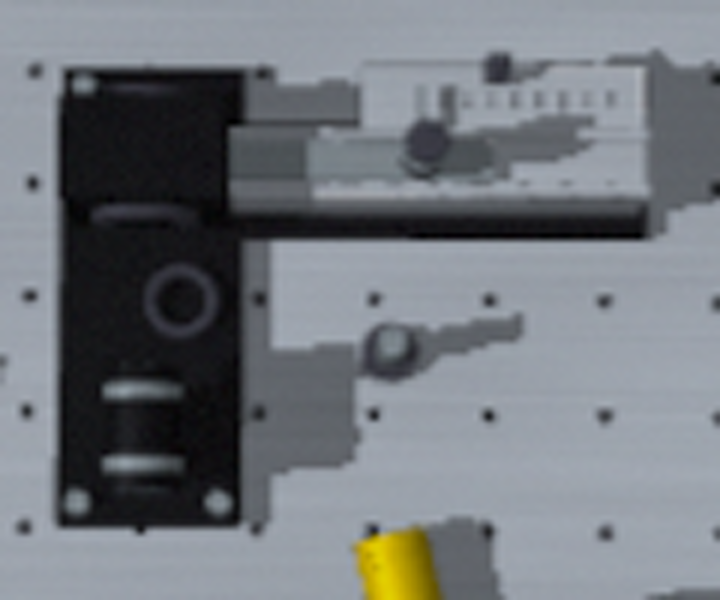

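The crop confirms it: a black cylinder with two steel bands in the cradle at (288.8,246.2). Knob top is at (336.7,198), the index block at (348,186), the retainer ring at (295,225) and the post at (330,233).

```bash
python3 - <<'E'
from h import *
f='top0'
for n,u,v,z in [('bl',275,262.3,.012),('br',305,262,.012),('tl',276,187,.012),('cell',288.8,246.2,.072),('knobtop',336.7,198,.113),('index',348,186,.066),('post',330,233,.05),
 ('b1',155,196,.075),('b2',206,207,.075),('b3',187,270,.075),('b4',137,260,.075)]: print(n,ray(f,u,v,z))
c=ray(f,288.8,246.2,.066)
goto([c[0]-.03,c[1],.26],[1,0,0,0]); snap('wrist','w0'); print(state()['time'],state()['ft_force'])
print(np.load('pics/w0.npz')['T'].round(3))
E
```

```text
bl [0.451  0.0816 0.012 ]
br [0.4525 0.0049 0.012 ]
tl [0.6471 0.0833 0.012 ]
cell [0.4878 0.044  0.072 ]
knobtop [ 0.6012 -0.0708  0.113 ]
index [ 0.6406 -0.1013  0.066 ]
post [ 0.5235 -0.0573  0.05  ]
b1 [0.6085 0.3769 0.075 ]
b2 [0.5822 0.2497 0.075 ]
b3 [0.4276 0.2887 0.075 ]
b4 [0.4505 0.4109 0.075 ]
2.5333 [-0.06492544 -0.02573062  0.29471801]
[[-0.    -0.949 -0.316  0.54 ]
 [-1.     0.    -0.001  0.045]
 [ 0.001  0.316 -0.949  0.407]
 [ 0.     0.     0.     1.   ]]
```

View pics/w0.png

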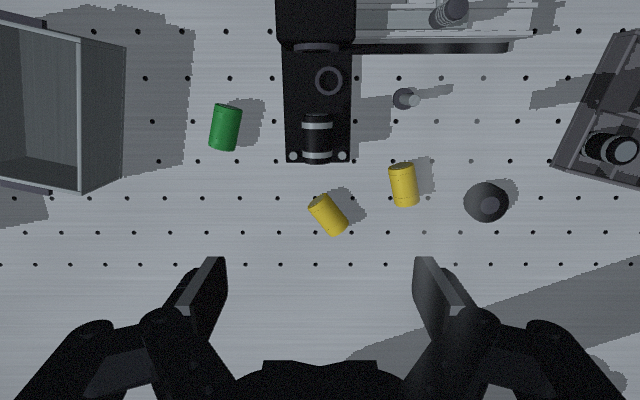

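The wrist view shows the cell with its bands at (317.5,125) and (317,154), the plate's near edge at row 162, and the knob at (450,10).

```bash
python3 - <<'E'
from h import *
f='w0'
for n,u,v,z in [('bl',287,162,.012),('br',352,162,.012),('b1',317.5,125,.078),('b2',317,154,.078),('knob',454,8,.113),('boxcorner',82,194,.0),('boxc2',126,46,.075),('boxc3',81,194,.075)]: print(n,ray(f,u,v,z))
c=(ray(f,317.5,125,.078)+ray(f,317,154,.078))/2
print(c)
x,y=c[0],c[1]
goto([x,y,.15],[1,0,0,0])
move_straight([x,y,.068],max_speed=.1,stop_force=15)
print(state()['position'])
move_gripper(0,40); s=state(); print(s['width'],s['grip_force'],s['time'])
move_straight([x,y,.2]); snap('wrist','w1'); s=state(); print(s['width'],s['grip_force'],s['ft_force'],s['time'])
E
```

```text
bl [0.4508 0.0847 0.012 ]
br [0.4508 0.0038 0.012 ]
b1 [0.5034 0.0463 0.078 ]
b2 [0.4741 0.0469 0.078 ]
knob [ 0.5997 -0.0637  0.113 ]
boxcorner [0.405  0.3588 0.    ]
boxc2 [0.576  0.2257 0.075 ]
boxc3 [0.4298 0.3019 0.075 ]
[0.48875 0.0466  0.078  ]
[0.48932789 0.04653368 0.06869147]
0.00041783164847118025 21.475384533405304 4.95
-0.0027380656057270623 0.0 [ 0.19188005 -0.07999886 -0.25234791] 6.0333
```

View pics/w1.png

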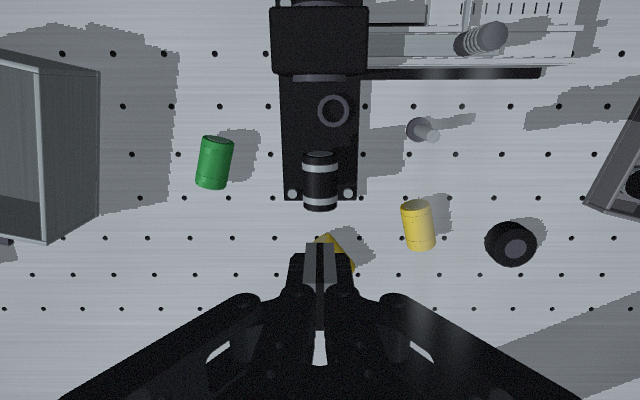

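Grasp missed: fingers are fully shut and the cell is still in or near the cradle, bands at (320,168) and (320,201). I'll compute where it lies now and compare with the station.

```bash
python3 - <<'E'
from h import *
f='w1'
for n,u,v,z in [('bl',283,200,.012),('br',358,200,.012),('b1',320,168,.078),('b2',320,201,.078),('nearend',320,211,.062)]: print(n,ray(f,u,v,z))
print('expected px of cell centre top @cradle',proj(f,[.4865,.044,.078]),proj('w0',[.4865,.044,.078]))
s=state();print(s['position'],s['tcp_rot'])
print(np.load('pics/w1.npz')['T'].round(3))
i=cv2.imread('pics/w1.png')[130:220,260:380]; j=cv2.imread('pics/w0.png')[90:180,260:380]
cv2.imwrite('pics/c1.png',cv2.resize(np.vstack([j,i]),None,fx=3.3,fy=3.3,interpolation=cv2.INTER_CUBIC))
E
```

```text
bl [0.451  0.0873 0.012 ]
br [0.4511 0.0053 0.012 ]
b1 [0.5033 0.047  0.078 ]
b2 [0.4736 0.047  0.078 ]
nearend [0.4578 0.0469 0.062 ]
expected px of cell centre top @cradle [323.5 186.9] [319.8 141.9]
[0.48793209 0.04667522 0.1989319 ] [ 9.99999217e-01 -3.29317271e-05 -1.24115768e-03 -1.59218174e-04]
[[ 0.001 -0.948 -0.318  0.569]
 [-1.    -0.001 -0.     0.048]
 [ 0.     0.318 -0.948  0.345]
 [ 0.     0.     0.     1.   ]]
```

View pics/c1.png

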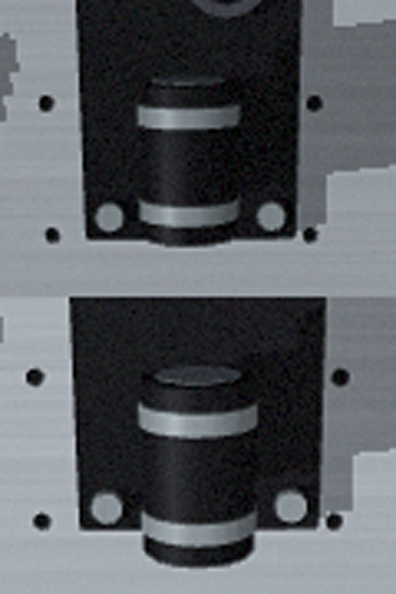

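```bash
python3 - <<'E'
from h import *
print('tips proj',proj('w1',[.488,.0467,.177]),'grasp',proj('w1',[.488,.0467,.196]))
move_gripper(0.7); x,y=.4878,.0465
move_straight([x,y,.060],max_speed=.12,stop_force=15)
s=state();print(s['position'],s['ft_force'],s['width'],s['time'])
snap('wrist','w2')
move_gripper(0.2,60)
s=state();print(s['position'],s['ft_force'],s['width'],s['grip_force'],s['time'])
a=snap('wrist','w3')
cv2.imwrite('pics/c3.png',np.hstack([cv2.imread('pics/w2.png')[100:,180:460],cv2.imread('pics/w3.png')[100:,180:460]]))
E
```

```text
tips proj [320.9 235.5] grasp [321.  251.6]
[0.48825948 0.04646995 0.06051311] [-0.54099648 -0.45660081  0.25998847] 0.6988880293879733 7.95
[0.48818443 0.04644833 0.06091937] [-0.53426544  0.02700225  5.58008358] 0.3227704856665055 57.99960494041443 8.4083
```

View pics/c3.png

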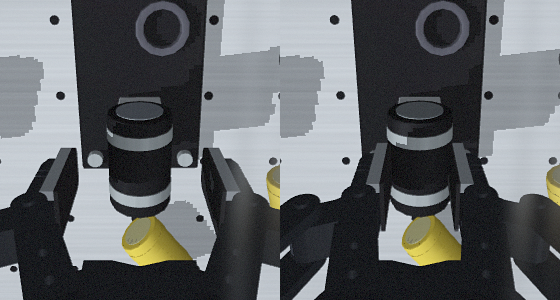

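Now the pads clasp the cell (width 0.32, 58 N). Lifting it and carrying it to the box.

```bash
python3 - <<'E'
from h import *
x,y=.4882,.0464
move_gripper(0,60)
move_straight([x,y,.2],max_speed=.1)
s=state();print(s['ft_force'],s['width'],s['grip_force'],s['time'])
snap('wrist','w4'); snap('top','top1')
cv2.imwrite('pics/c4.png',np.hstack([cv2.resize(cv2.imread('pics/w4.png')[100:,180:460],(373,400)),cv2.resize(cv2.imread('pics/top0.png')[175:285,125:235],(400,400),interpolation=cv2.INTER_CUBIC)]))
E
```

```text
[-0.91628619  0.2365949  -1.92094158] 0.3253339660546004 57.7484267950058 10.225
```

View pics/c4.png

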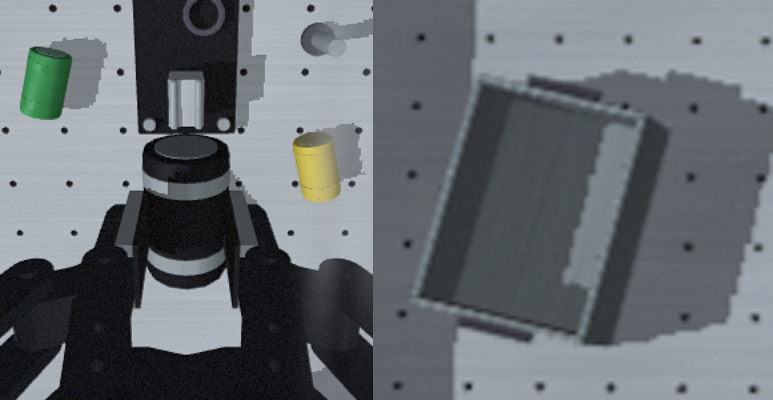

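The cell is held and the cradle is empty. Box rim corners: (155,196.5), (201.2,206.6), (183.3,268) and (136.6,257).

```bash
python3 - <<'E'
from h import *
from scipy.spatial.transform import Rotation as R
b=[ray('top0',u,v,.075) for u,v in [(155,196.5),(201.2,206.6),(183.3,268),(136.6,257)]]
c=np.mean(b,0); d=b[0]-b[3]+b[1]-b[2]; yaw=np.arctan2(d[1],d[0]); print(b,c,np.degrees(yaw))
q=(R.from_euler('z',yaw)*R.from_quat([1,0,0,0])).as_quat()
goto([c[0],c[1],.2],q); goto_t=state()['time']
hit=move_straight([c[0],c[1],.06],max_speed=.12,stop_force=12); s=state(); print(hit,s['position'],s['width'],s['time'])
move_gripper(.5); sleep(.1)
move_straight([c[0],c[1],.2],max_speed=.25)
sleep(.05);snap('wrist','w5'); print(state()['time'])
E
```

```text
[array([0.6072, 0.3768, 0.075 ]), array([0.5831, 0.2615, 0.075 ]), array([0.4323, 0.2979, 0.075 ]), array([0.4577, 0.4123, 0.075 ])] [0.520075 0.337125 0.075   ] -13.464699783987244
False [0.52071646 0.33740907 0.06082228] 0.3250727414785305 12.7667
13.975
```

View pics/w5.png

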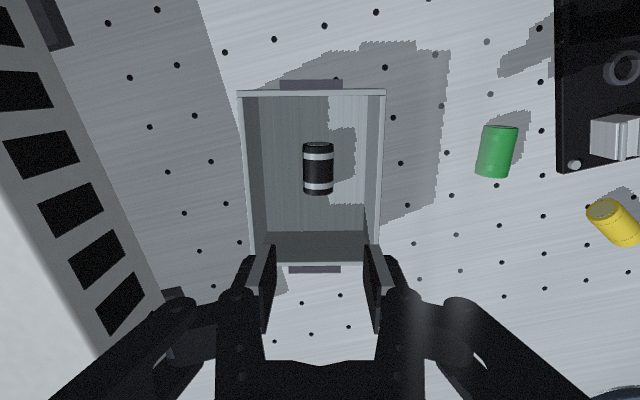

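The cell lies in the box at (318,168), well clear of the walls. Now the knob.

```bash
python3 - <<'E'
from h import *
x,y=.601,-.0700
goto([x,y,.2],[1,0,0,0]); move_gripper(.6)
print(move_straight([x,y,.094],max_speed=.12,stop_force=12), state()['position'])
move_gripper(0,60); s=state(); print(s['width'],s['grip_force'],s['ft_force'],s['time'])
move_straight([x,y-.0305,.094],max_speed=.05); sleep(.3)
s=state(); print(s['position'],s['width'],s['grip_force'],s['ft_force'],s['time'])
snap('wrist','w6'); snap('top','top2')
print('index exp w6',proj('w6',[.641,-.1013,.066]),'pointer',proj('w6',[.63,s['position'][1],.06]),proj('top2',[.63,s['position'][1],.06]))
a=cv2.imread('pics/w6.png')
u,v=proj('w6',[.636,-.1013,.063]).astype(int); u0=int(np.clip(u-90,0,460)); v0=int(np.clip(v-80,0,240)); print(u0,v0)
b=cv2.imread('pics/top2.png')[165:215,310:390]
cv2.imwrite('pics/c6.png',np.hstack([cv2.resize(a[v0:v0+160,u0:u0+180],None,fx=2.5,fy=2.5,interpolation=cv2.INTER_CUBIC),cv2.copyMakeBorder(cv2.resize(b,None,fx=4,fy=4,interpolation=cv2.INTER_CUBIC),0,200,0,0,cv2.BORDER_CONSTANT)]))
E
```

```text
False [ 0.60164459 -0.07018916  0.09468229]
0.18203342858774715 58.56336057186127 [-0.62892922  3.54099873  6.56035043] 17.2167
[ 0.60166546 -0.0988723   0.09504165] 0.17692916372779594 58.713231682777405 [0.10871965 6.02959018 6.03947979] 18.275
index exp w6 [325.4 165.9] pointer [321.  181.9] [346.9 190.6]
235 93
```

View pics/c6.png

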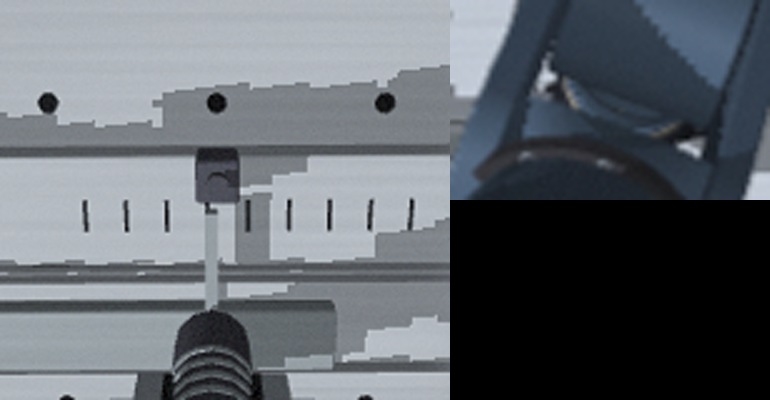

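The pointer at crop (211,210) stands slightly left (+y) of the index block's middle at (218,165), with the knob firmly gripped.

```bash
python3 - <<'E'
from h import *
px=lambda u,v:(235+u/2.5,93+v/2.5)
p=ray('w6',*px(211,212),.06); i=ray('w6',*px(218,165),.066); i2=ray('w6',*px(218,202),.052); print(p,i,i2)
dy=(i[1]+i2[1])/2-p[1]; print(dy)
if abs(dy)<.006:
    s=state(); P=s['position']
    move_straight([.601,-.1005+dy,.094],max_speed=.03); sleep(.4)
    s=state(); print(P,s['position'],s['width'],s['grip_force'],s['ft_force'],np.abs(s['qvel']).max(),s['time'])
    snap('wrist','w7')
    # column centres of dark index and of bright pointer
    g=cv2.imread('pics/w7.png',0); print(g[158:172:4,305:340:1].tolist(), g[190:214:8,305:340].tolist())
E
```

```text
[ 0.6325 -0.0979  0.06  ] [ 0.6449 -0.0995  0.066 ] [ 0.6328 -0.0996  0.052 ]
-0.0016499999999999987
[ 0.60168412 -0.09884547  0.0950404 ] [ 0.60166325 -0.10040967  0.09506613] 0.17723747936715234 58.69414508342743 [0.52256325 5.30916089 5.1801551 ] 0.0016288519217373377 19.025
[[183, 181, 181, 185, 184, 91, 69, 68, 71, 72, 74, 68, 70, 73, 73, 77, 73, 76, 77, 76, 78, 69, 55, 110, 128, 123, 126, 127, 126, 125, 123, 126, 126, 126, 125], [184, 185, 185, 187, 188, 95, 78, 80, 77, 81, 79, 67, 55, 31, 29, 29, 56, 49, 51, 52, 49, 51, 55, 114, 131, 128, 128, 126, 128, 125, 128, 126, 127, 129, 127], [183, 180, 181, 182, 182, 128, 76, 78, 79, 75, 83, 76, 77, 82, 78, 80, 76, 81, 62, 50, 51, 48, 69, 159, 125, 121, 124, 131, 129, 131, 133, 130, 129, 130, 129], [183, 186, 182, 184, 185, 125, 77, 79, 81, 84, 80, 77, 75, 74, 76, 78, 82, 79, 77, 78, 76, 73, 70, 161, 187, 184, 186, 184, 180, 122, 122, 123, 121, 121, 124]] [[186, 185, 182, 183, 185, 184, 186, 185, 184, 184, 184, 184, 155, 157, 152, 155, 157, 180, 186, 184, 184, 184, 184, 184, 186, 184, 124, 127, 126, 127, 126, 127, 128, 129, 129], [105, 107, 105, 103, 108, 106, 109, 110, 110, 110, 109, 115, 157, 155, 156, 155, 157, 145, 148, 150, 152, 151, 148, 102, 105, 110, 119, 116, 114, 118, 118, 118, 118, 115, 114], [148, 147, 148, 149, 148, 149, 170, 170, 168, 170, 171, 171, 164, 154, 157, 156, 154, 128, 116, 120, 122, 120, 125, 174, 171, 169, 168, 170, 170, 168, 170, 169, 168, 171, 171]]
```

The pointer column (about 319) now matches the middle of the index block (about 318.7), and the slide is still and gripped.

```bash
python3 -c "
from workcell import *
print(sign_off(), state()['time'])"
```

```text
the job is handed in; nothing more can be done
the job is handed in; nothing more can be done
```

The rejected cell was dropped into the reject box after one missed grasp, and the job was handed in at about 19 s with the arm holding the slide's knob, its pointer within about 1 mm of the index block's middle by the last picture; the verdict was not shown.

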